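# Transfer a row of eggs from the candling rail to the hatcher rail in order

### The arm

A 7-joint arm with a two-finger parallel gripper is mounted at the origin on the work surface. World frame = base frame: x ahead of the robot, y to its left, z up, the work surface at z = 0. Lengths are in m, angles in rad, forces in N, time in s.
With the tool pointing down it reaches from about 0.35 to 0.9 m from the base axis. Payload 19.9 kg.
Tool frame: the origin (TCP) lies between the finger pads; the fingertips stand 19 mm ahead of it and the grasp point (between the pads) is the TCP; z points along the fingers, y is the line along which they close (so a half turn about z gives the same grasp; the last joint's range is limited). The gripper opens to 94 mm and grips with 3 to 60 N. Pads are 16 mm wide; open, the fingers measure 119 mm over their backs; the gripper's body (75 mm by 177 mm) begins 78 mm behind the grasp point.
Start: joints at [-1.147, 0.417, -0.01, 1.614, 0.005, 1.111, -0.053], TCP at [0.281, 0.558, 0.224] pointing down, gripper open.
Joint ranges: [-2.81, 2.81], [-0.39, 2.02], [-1.27, 1.25], [0.06, 2.57], [-1.19, 4.33], [0.19, 2], [-2.82, 2.82]. Speed limits (rad/s): [1.89, 1.89, 2.39, 2.39, 3.01, 3.01, 3.01].

### API

Orientations are given as a 3x3 rotation matrix whose columns are the frame's x, y, z axes.
In Python, from rig import robot gives the robot as it stands. Calls block until the motion is done:
- robot.move_ptp(position, orientation): joint-space move of the TCP to a pose.
- robot.move_linear(position, velocity=0.15, frame=None, threshold=None): straight line of the TCP; frame=None keeps the orientation; velocity is the mean speed in m/s. With threshold (N) it stops when the force on the tool has changed by that much, and returns True; else False.
- robot.goto_joints(angles): joint-space move.
- robot.gripper_to(opening): finger opening in m; the grip force is fixed at half the most; returns when the fingers have stopped.
- robot.pause(seconds).
- robot.ik(position, orientation): joint angles nearest the present ones, or None.
- robot.get_state(): the state.
- robot.grab_frame(name): name is "scene" or "top"; returns the picture (480x640x3 uint8, red, green, blue); there is no depth.
- robot.camera_info(name): a dict with "fx", "fy", "cx", "cy" (pixels), "dist" ([k1, k2, p1, p2, k3] as OpenCV has them; the pictures are not rectified), "rvec" (rotation vector, rad) and "tvec" (3), from world to camera coordinates, as OpenCV has them. Camera axes: x right, y down, z forward; pixel columns grow to the right and rows downward; lengths in m; the calibration is good to about 2 mm. A picture is of the moment at which its call begins. camera_info takes no time and is no camera call.
A pose or a line that the arm cannot do raises robot.PlanningError and nothing moves.
- robot.sign_off(): hands the job in; it is judged then, once.
The state is a dict: "time": time; "qpos": joint angles; "joint_vel": joint speeds; "effort": joint torques, N m; "ee_pos": TCP position; "tool_rot": TCP orientation; "force": force on the tool from outside, world axes, zero at the start; "moment": the same for the moment, N m; "opening": finger opening in m; "grasp_force": force on a finger pad.
Only numpy, scipy, OpenCV 4.12 (cv2) and the standard library are available. Lean on these libraries where they do the work, as an engineer would, in place of code of your own. Each camera call takes 0.05 s, during which the arm holds its last target. There are 200 camera calls.

### The job

Move the four eggs from the steel candling rail to the white hatcher rail, keeping their order as counted from each rail's wire handle: the egg nearest the handle on the candling rail goes into the cup nearest the handle on the hatcher rail, the next egg into the next cup, and so on. Leave each egg sitting in its cup with the narrow end down, as it stands now (a moderate lean does no harm), and do not let any egg fall to the bench.

Things in the scene. Friction and masses are not known exactly. Their poses are not given: they have to be found in the camera images.
- egg_pullet_center (a point): Loose pullet egg, cream shell, the smallest of the four: 42 mm in diameter at its widest, 52 mm long, standing upright with its narrow end down in a cup. The point is on its axis, half-way up (26 mm above the lower tip); its z axis points up the egg; the widest girth lies 3.0 mm above this point. Seated in a cup of either rail this point stands 61.9 mm above the rail's underside.
- egg_hen_center (a point): Loose hen egg, cream shell, the second smallest of the four: 46 mm in diameter at its widest, 58 mm long, standing upright with its narrow end down in a cup. The point is on its axis, half-way up (29 mm above the lower tip); its z axis points up the egg; the widest girth lies 3.4 mm above this point. Seated in a cup of either rail this point stands 66.1 mm above the rail's underside.
- egg_duck_center (a point): Loose duck egg, cream shell, the second largest of the four: 51 mm in diameter at its widest, 66 mm long, standing upright with its narrow end down in a cup. The point is on its axis, half-way up (33 mm above the lower tip); its z axis points up the egg; the widest girth lies 3.8 mm above this point. Seated in a cup of either rail this point stands 71.2 mm above the rail's underside.
- egg_goose_center (a point): Loose goose egg, cream shell, the largest of the four: 56 mm in diameter at its widest, 74 mm long, standing upright with its narrow end down in a cup. The point is on its axis, half-way up (37 mm above the lower tip); its z axis points up the egg; the widest girth lies 4.3 mm above this point. Seated in a cup of either rail this point stands 76.0 mm above the rail's underside.
- cup_pullet: Fixed black rubber cup on the candling rail in which the pullet egg stands at the start; it never moves, so it also marks that egg's starting place. Origin: centre of its underside, 12 mm above the bench; square foot 62 x 62 x 4 mm, stem and ring seat 38 mm outside diameter, 33 mm inside, rim 36 mm above the origin.
- cup_hen: Fixed black rubber cup on the candling rail in which the hen egg stands at the start; it never moves, so it also marks that egg's starting place. Origin: centre of its underside, 12 mm above the bench; square foot 62 x 62 x 4 mm, stem and ring seat 38 mm outside diameter, 33 mm inside, rim 36 mm above the origin.
- cup_duck: Fixed black rubber cup on the candling rail in which the duck egg stands at the start; it never moves, so it also marks that egg's starting place. Origin: centre of its underside, 12 mm above the bench; square foot 62 x 62 x 4 mm, stem and ring seat 38 mm outside diameter, 33 mm inside, rim 36 mm above the origin.
- cup_goose: Fixed black rubber cup on the candling rail in which the goose egg stands at the start; it never moves, so it also marks that egg's starting place. Origin: centre of its underside, 12 mm above the bench; square foot 62 x 62 x 4 mm, stem and ring seat 38 mm outside diameter, 33 mm inside, rim 36 mm above the origin.
- candling_rail: Steel candling rail; its four black cups hold the eggs at the start. Fixed bar 330 x 74 x 12 mm. Origin: on the bench under the middle of the row of cups; y along the row, z up. Cups at y = +108, +36, -36, -108 mm, x = 0: 38 mm outside, 33 mm inside diameter, rims 48 mm above the bench. An arched dark wire handle, 44 mm high, 56 mm wide, stands across one end, at y = +162 mm.
- hatcher_rail: White plastic hatcher rail with four empty white cups. Fixed bar 330 x 74 x 12 mm. Origin: on the bench under the middle of the row of cups; y along the row, z up. Cups at y = +108, +36, -36, -108 mm, x = 0: 38 mm outside, 33 mm inside diameter, rims 48 mm above the bench. An arched dark wire handle, 44 mm high, 56 mm wide, stands across one end, at y = -162 mm.
Not all that is in view belongs to the job. Leave any blue, purple or red look-alike of the part that bears egg_duck_center alone.

How it is judged:
By the outcome, as a careful person would: the job done as asked, in the order asked, and still so for the second after the job is handed in, with the robot touching nothing.
It also fails if it takes over 90 s, if anything falls off the work surface, if the arm or the gripper's body presses on something with over 40 N, if the wrist force passes 120 N, or if a joint passes its speed limit or range.

## Working session

There is one attempt and no reset: what is moved stays moved. The work goes in short steps, each a Python script; the robot and the scene stay as the last script left them, time stands still between calls to the robot, and variables do not carry over. Pictures are saved under pics/ and viewed, at most 14 in all, crops included, and the job is handed in when it is done.

```bash
mkdir -p pics; ls
python3 - <<'E'
from rig import robot
import cv2
for n in("scene","top"):
    cv2.imwrite(f"pics/{n}0.png",robot.grab_frame(n)[:,:,::-1]); print(robot.camera_info(n))
s=robot.get_state();print(s["time"],s["ee_pos"],s["tool_rot"],s["opening"])
E
```

```text
pics
{'fx': 456.8841575015972, 'fy': 456.8841575015972, 'cx': 321.85658943681193, 'cy': 235.67383983054538, 'dist': array([0.01897084, 0.        , 0.        , 0.        , 0.        ]), 'rvec': array([ 1.56825076,  1.73307901, -0.90980996]), 'tvec': array([ 0.0057812 , -0.29212399,  1.28507618])}
{'fx': 530.6736752867165, 'fy': 530.6736752867165, 'cx': 321.40090969431776, 'cy': 243.67209641331962, 'dist': array([-0.11813091,  0.        ,  0.        ,  0.        ,  0.        ]), 'rvec': array([ 2.15360776, -2.19930747,  0.07980903]), 'tvec': array([0.06222333, 0.61354577, 0.88837834])}
0.1 [0.28055602 0.55813627 0.2238786 ] [[-8.93460906e-01  4.49140709e-01 -4.83088857e-04]
 [ 4.49140967e-01  8.93460299e-01 -1.04237069e-03]
 [-3.65503977e-05 -1.14829246e-03 -9.99999340e-01]] 0.09412556155540575
```

View pics/scene0.png

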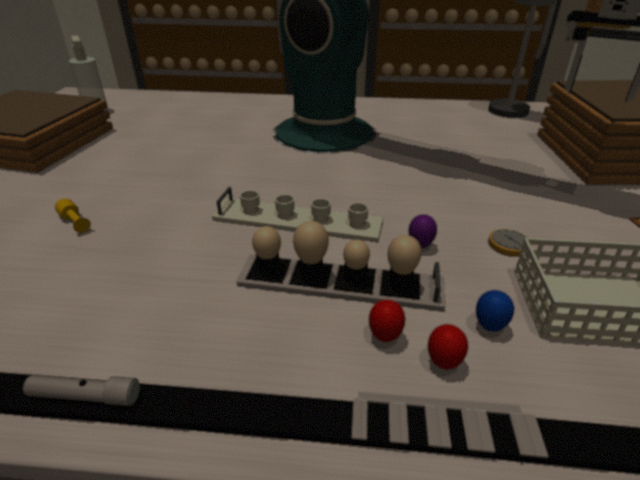

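View pics/top0.png

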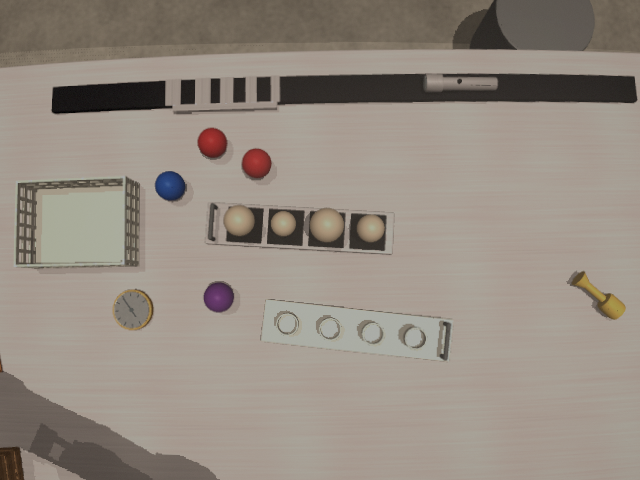

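The top view shows the candling rail with its handle at left (211,222) and cream eggs at (240,220), (283,223), (327,225) and (371,228). By size they look like duck, pullet, goose and hen. The hatcher rail has its handle at right (445,340) and cups at (414,337), (371,332), (330,327) and (287,323). Look-alikes to leave alone are red (212,143) and (257,163), blue (170,186) and purple (219,297). I'll check in one close crop.

Run:
```python
import cv2
a=cv2.imread("pics/top0.png")[195:365,200:460]
cv2.imwrite("pics/crop.png",cv2.convertScaleAbs(cv2.resize(a,None,fx=3,fy=3,interpolation=cv2.INTER_CUBIC),alpha=1.2))
```

```text
(no output)
```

View pics/crop.png

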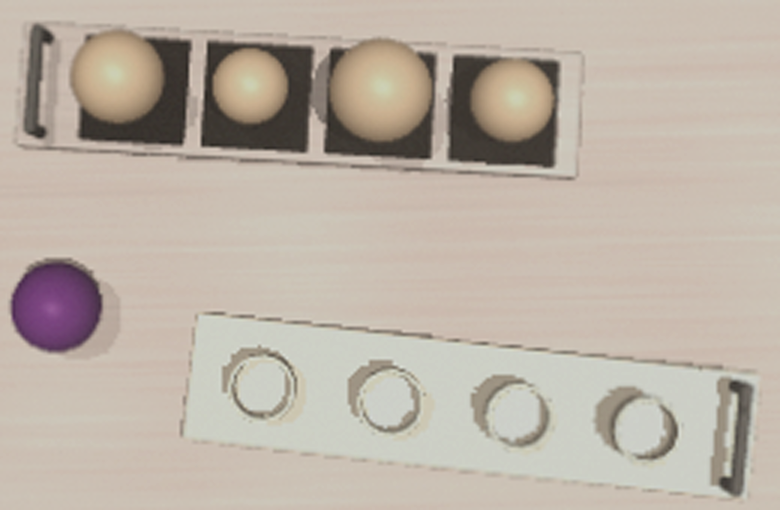

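The crop confirms duck, pullet, goose, hen from the candling handle (crop centres (117,76), (251,86), (381,90), (514,99)), and the hatcher rims at (264,386), (390,400), (517,413), (644,427). Next I'll turn these into world positions and fit the rails.

```bash
cat > geo.py <<'E'
import numpy as np, cv2
from rig import robot
def world(px,z,cam="top"):
    c=robot.camera_info(cam); K=np.array([[c["fx"],0,c["cx"]],[0,c["fy"],c["cy"]],[0,0,1]])
    R=cv2.Rodrigues(c["rvec"])[0]; o=-R.T@c["tvec"]
    n=cv2.undistortPoints(np.array(px,float).reshape(-1,1,2),K,c["dist"]).reshape(-1,2)
    d=np.c_[n,np.ones(len(n))]@R
    return o+d*((np.asarray(z)-o[2])/d[:,2])[:,None]
def proj(P,cam):
    c=robot.camera_info(cam); K=np.array([[c["fx"],0,c["cx"]],[0,c["fy"],c["cy"]],[0,0,1]])
    return cv2.projectPoints(np.array(P,float),c["rvec"],c["tvec"],K,c["dist"])[0].reshape(-1,2)
def fit(L,W):  # planar rigid local->world
    L=np.array(L,float);W=np.array(W)[:,:2]; lm,wm=L.mean(0),W.mean(0)
    U,_,V=np.linalg.svd((L-lm).T@(W-wm)); D=np.diag([1,np.linalg.det(V.T@U.T)]); R=V.T@D@U.T
    return R,wm-R@lm,(L@R.T+wm-R@lm-W)
E
python3 - <<'E'
from geo import *
np.set_printoptions(precision=4,suppress=True)
f=lambda a:np.array(a)/3+[200-1/3,195-1/3]
Y=[.108,.036,-.036,-.108]
# local x: hat handle at y=-.162
h=.165;w=.037
cc=world(f([[27,23],[583,52],[577,178],[17,147]]),np.full(4,.012))
eg=world(f([[117,76],[251,86],[381,90],[514,99]]),[.075+.0,.0649,.0803,.0695])
hc=world(f([[199,313],[758,372],[743,497],[182,437]]),np.full(4,.012))
cu=world(f([[264,386],[390,400],[517,413],[644,427]]),np.full(4,.048))
print(eg,"\n",cu)
# world: image left=+y, image up=+x?
cor=[[w,h],[w,-h],[-w,-h],[-w,h]]
for n,c,p in(("cand",cc,eg),("hat",hc,cu)):
    for nm,L,W in((" corners",cor,c),(" cups",[[0,y] for y in Y],p)):
        R,t,e=fit(L,W); print(n+nm,t,np.degrees(np.arctan2(R[1,0],R[0,0])),"\n",e*1e3)
        print((np.array([[0,y] for y in Y])@R.T+t))
E
```

```text
[[ 0.6525  0.1838  0.075 ]
 [ 0.6466  0.1113  0.0649]
 [ 0.641   0.0398  0.0803]
 [ 0.6357 -0.0329  0.0695]] 
 [[ 0.4811  0.108   0.048 ]
 [ 0.472   0.0383  0.048 ]
 [ 0.4633 -0.0318  0.048 ]
 [ 0.4538 -0.1022  0.048 ]]
cand corners [0.6444 0.0871] -4.3588888209785885 
 [[ 0.3525  1.3035]
 [-0.1309 -0.9611]
 [-0.1166 -1.2286]
 [-0.105   0.8861]]
[[ 0.6526  0.1948]
 [ 0.6471  0.123 ]
 [ 0.6416  0.0512]
 [ 0.6362 -0.0206]]
cand cups [0.6439 0.0755] -4.427712307472613 
 [[-0.2235 -0.6678]
 [ 0.1626  0.1011]
 [ 0.1921 -0.1793]
 [-0.1312  0.7459]]
[[ 0.6523  0.1832]
 [ 0.6467  0.1114]
 [ 0.6412  0.0396]
 [ 0.6356 -0.0322]]
hat corners [ 0.465  -0.0085] -7.399851303200136 
 [[ 1.4982  2.7293]
 [ 0.3366 -1.3177]
 [-1.2277 -2.6942]
 [-0.6072  1.2826]]
[[ 0.4789  0.0986]
 [ 0.4696  0.0272]
 [ 0.4603 -0.0442]
 [ 0.4511 -0.1156]]
hat cups [0.4676 0.0031] -7.37380022990605 
 [[ 0.3128  2.1589]
 [ 0.1409  0.4408]
 [-0.3708 -0.7954]
 [-0.0829 -1.8043]]
[[ 0.4814  0.1102]
 [ 0.4722  0.0388]
 [ 0.4629 -0.0326]
 [ 0.4537 -0.104 ]]
```

The fits agree: both bars sit 11.6 mm off-centre towards their handles. The hatcher rims are about 2% short in spacing, so I'll project the model into both cameras to check it.

Run:
```python
from geo import *
Y=[.108,.036,-.036,-.108]
im={c:cv2.imread(f"pics/{c}0.png") for c in("top","scene")}
roi={"top":(200,195,260,170,3),"scene":(205,170,250,150,3)}
out=[]
for c,(x,y,w,h,s) in roi.items():
    b=cv2.resize(im[c][y:y+h,x:x+w],None,fx=s,fy=s,interpolation=cv2.INTER_CUBIC)
    b=cv2.convertScaleAbs(b,alpha=1.3)
    def poly(P,col):
        p=(proj(P,c)-[x,y]+.5)*s-.5
        cv2.polylines(b,[np.round(p*8).astype(int)],True,col,1,cv2.LINE_AA,3)
    th=np.linspace(0,2*np.pi,40)
    for (tx,ty,a),eggs,sg in(((.6441,.0755,-4.4),[(.021,.0649),(.021,.0649),(.021,.0649)],1),((.4676,.0031,-7.4),None,-1)):
        a=np.radians(a);R=np.array([[np.cos(a),-np.sin(a)],[np.sin(a),np.cos(a)]])
        T=lambda L,z:np.c_[np.array(L)@R.T+[tx,ty],np.full(len(L),z)]
        o=sg*.0116
        poly(T([[.037,.165+o],[.037,-.165+o],[-.037,-.165+o],[-.037,.165+o]],.012),(0,255,0))
        for i,yy in enumerate(Y):
            if sg<0: poly(T(np.c_[.019*np.cos(th),yy+.019*np.sin(th)],.048),(0,0,255))
            else:
                r,zc=[(.0255,.083+.0038-.0118+.012),(.021,.0649),(.028,.0803),(.023,.0695)][i]
                zc=[.075,.0649,.0803,.0695][i]
                poly(T(np.c_[r*np.cos(th),yy+r*np.sin(th)],zc),(255,0,255))
                poly(T([[.031,yy+.031],[.031,yy-.031],[-.031,yy-.031],[-.031,yy+.031]],.016),(255,255,0))
    cv2.imwrite(f"pics/ov_{c}.png",b)
```

```text
(no output)
```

View pics/ov_top.png

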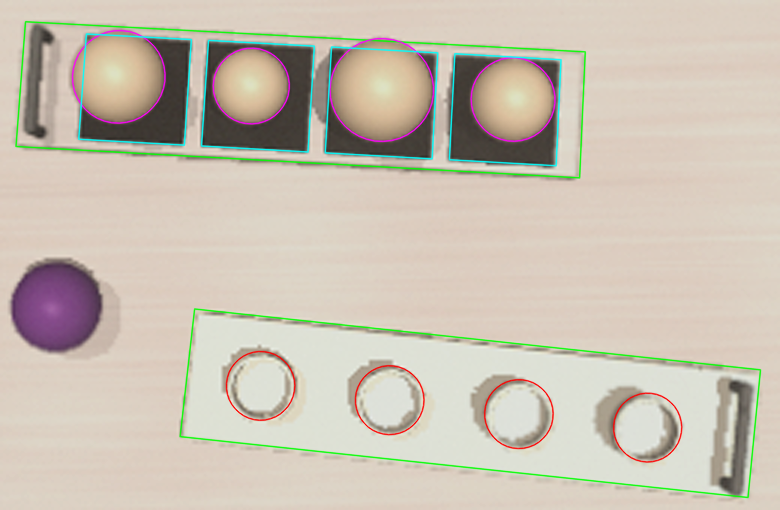

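View pics/ov_scene.png

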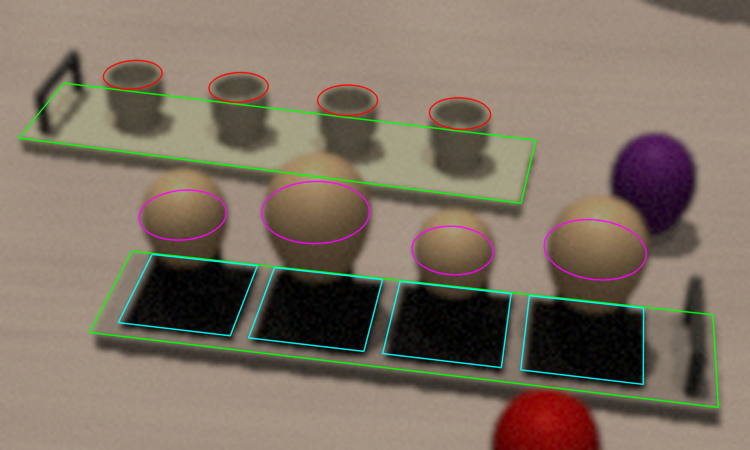

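The overlay matches within about 1 mm in both cameras, which is enough. I'll transfer the duck egg first and check it.

```bash
cat > xfer.py <<'E'
from geo import *
Y=[.108,.036,-.036,-.108]
RAIL={"c":(.6441,.0755,-4.4),"h":(.4674,.0031,-7.4)}
EGG=[("duck",.0750),("pullet",.0649),("goose",.0803),("hen",.0695)]
def pose(rail,y):
    tx,ty,a=RAIL[rail];a=np.radians(a);c,s=np.cos(a),np.sin(a)
    yt=np.array([c,s,0]);z=np.array([0,0,-1.])
    return np.array([tx-s*y,ty+c*y,0]),np.c_[np.cross(yt,z),yt,z]
UP=.20
def at(p,z): return [p[0],p[1],z]
def xfer(i,dz=.001):
    n,z=EGG[i]; p,R=pose("c",Y[i]); q,Q=pose("h",-Y[i])
    robot.move_ptp(at(p,UP),R); robot.move_linear(at(p,z),.15)
    robot.gripper_to(.03); s=robot.get_state(); print(n,"grip",s["opening"],s["grasp_force"],s["time"])
    robot.move_linear(at(p,UP),.15)
    s=robot.get_state(); print("lifted",s["opening"],s["grasp_force"],s["force"])
    if s["opening"]<.038: raise SystemExit("lost egg")
    robot.move_linear(at(q,UP),.25,frame=Q)
    robot.move_linear(at(q,z+.03),.15)
    hit=robot.move_linear(at(q,z+dz),.05,threshold=15); s=robot.get_state()
    print("down",hit,s["ee_pos"],s["force"])
    robot.gripper_to(.08); robot.move_linear(at(q,UP),.15); print("t",robot.get_state()["time"])
E
python3 - <<'E'
from xfer import *
for r in "ch":
    for y in Y: p,R=pose(r,y); print(robot.ik(at(p,UP),R),robot.ik(at(p,.065),R))
xfer(0)
cv2.imwrite("pics/s1.png",robot.grab_frame("scene")[130:330,180:480,::-1].repeat(2,0).repeat(2,1))
E
```

```text
[-0.59234372  0.5601528   0.40062003  1.50412041 -0.23178728  1.1244038
 -0.22309968] [-0.56300221  0.70768231  0.35573103  1.59350818 -0.29471867  0.89377509
 -0.17671028]
[-0.55395408  0.53358144  0.47930463  1.56626414 -0.26537318  1.10694036
 -0.08899   ] [-5.46188636e-01  6.97040682e-01  4.69710277e-01  1.65654217e+00
 -3.86044703e-01  8.81506372e-01  1.13314048e-03]
[-0.52734492  0.52952866  0.58827329  1.6069584  -0.31949495  1.10275082
  0.06637902] [-0.50602938  0.6986864   0.56113378  1.69698216 -0.45987954  0.88070168
  0.17116272]
[-0.45908567  0.53256301  0.64804219  1.62440484 -0.35040147  1.10359717
  0.20523189] [-0.42977516  0.70389004  0.61014557  1.71431092 -0.50010404  0.88409469
  0.31660269]
[-0.7102374   0.2265241   0.48460526  1.97286159 -0.12706632  0.97132412
 -0.29342023] [-0.65055658  0.44716154  0.43757655  2.07160761 -0.29504922  0.68170898
 -0.14877899]
[-0.62703618  0.19015661  0.53852113  2.01925913 -0.11845594  0.96187683
 -0.15767481] [-0.54039429  0.42191699  0.46753338  2.11976267 -0.30438176  0.66341364
  0.00471507]
[-0.56340212  0.17781095  0.63179696  2.04282408 -0.12799078  0.95862131
  0.0055044 ] [-0.43946843  0.41756325  0.52507336  2.14378561 -0.33827547  0.65929589
  0.18959636]
[-0.53888897  0.2007895   0.78608768  2.0430633  -0.17280235  0.9627429
  0.20728026] [-0.4332414   0.46716055  0.7131092   2.14478896 -0.480792    0.6906422
  0.47750715]
duck grip 0.04979656357535327 30.00092715024948 3.75
lifted 0.04995492762586626 29.999820291996002 [-0.1567643   0.27605767 -0.41212317]
down True [ 0.45337573 -0.10471084  0.0755292 ] [ 0.22942329 -2.10291288  3.98759054]
t 9.3
```

View pics/s1.png

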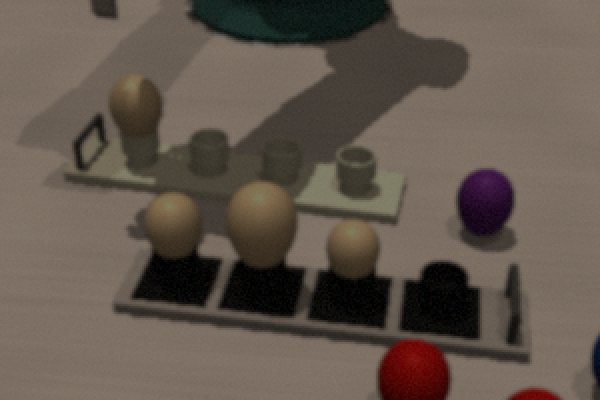

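The duck egg stands upright in the cup nearest the hatcher handle, at about (136,105), and its old cup at (444,275) is empty. On to the other three.

Run:
```python
from xfer import *
for i in(1,2,3):
    xfer(i)
    cv2.imwrite(f"pics/t{i}.png",robot.grab_frame("scene")[...,::-1])
p=robot.get_state()["ee_pos"]; robot.move_linear([p[0],p[1]+.0,.3],.2)
robot.move_ptp([.35,.45,.3],robot.get_state()["tool_rot"])
a=robot.grab_frame("scene")[130:330,180:480,::-1];b=robot.grab_frame("top")[190:370,190:460,::-1]
r=lambda i,w:cv2.resize(i,(w,int(i.shape[0]*w/i.shape[1])),interpolation=cv2.INTER_CUBIC)
cv2.imwrite("pics/fin_s.png",r(a,750));cv2.imwrite("pics/fin_t.png",r(b,780))
```

```text
pullet grip 0.040631878082465725 30.000931544950618 12.2083
lifted 0.04043499483303883 29.999965215101838 [-0.05233531 -0.21821977 -0.68749566]
down False [ 0.46285871 -0.0330995   0.06559769] [ 2.0816562  -4.46444204  1.1760801 ]
t 17.7333
goose grip 0.05480938973774439 30.00129371881485 20.0417
lifted 0.055095692775598754 29.999794363975525 [ 0.62145663  0.6699223  -2.0699626 ]
down True [0.47207318 0.03819018 0.08098905] [ 1.77181424 -1.4420978   2.96397638]
t 24.6917
hen grip 0.0446123903243994 30.0006902217865 27.15
lifted 0.04461669378088661 29.999949038028717 [-0.1771339   0.33594193 -1.04215918]
down False [0.4814948  0.10976912 0.07021453] [ 1.91483216 -3.47248856 -0.11992062]
t 32.4417
```

View pics/fin_s.png

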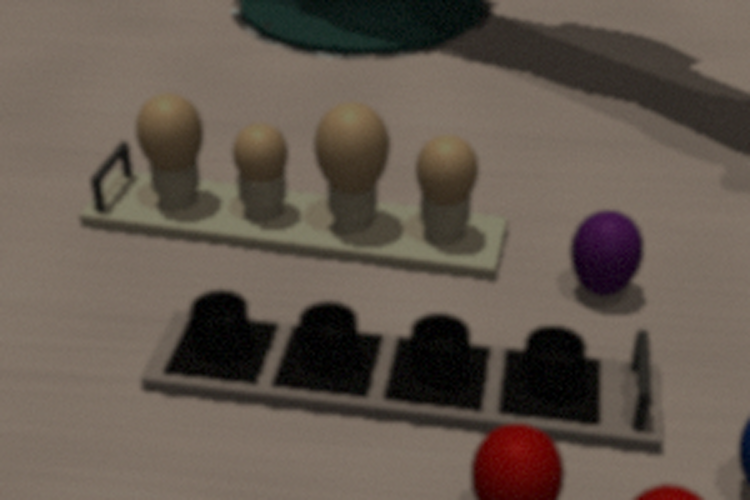

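View pics/fin_t.png

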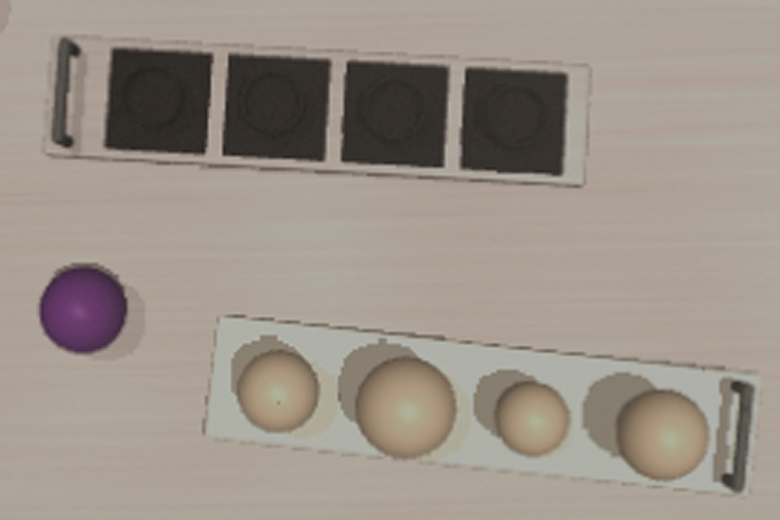

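Both views show duck, pullet, goose and hen from the hatcher handle (top crop (662,435), (533,418), (406,408), (278,391)). All are upright with at most a slight lean, the candling cups are empty and the arm is clear.

```bash
python3 -c "
from rig import robot
print(robot.get_state()['time'],robot.sign_off())"
```

```text
the job is handed in; nothing more can be done
34.6083 None
```

I moved all four eggs to the hatcher rail in the order asked (duck, pullet, goose, hen from the handle), all narrow end down with none dropped, and handed the job in at 34.6 s.

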